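Clip the platform onto the laboratory shaker

TASK

Clip the loose platform onto the laboratory shaker: hold it by the blue handle, angle its orange tongue into the groove until it meets the yellow soft stop, then lower the other edge and press it down until the platform lies flat and the red catch snaps over it. Work by feel: do not crush the soft stop, and never press the platform against the shaker harder than about 30 N; let go at the end and leave the other things on the bench where they are.

Things in the scene. Friction and masses are not known exactly. Their poses are not given: they have to be found in the camera images.
- shaker: back-and-forth shaker: fixed blue housing 290 x 220 mm; origin on the bench under its centre, x from groove side (-x) to catch side (+x), z up. Its grey bed (200 x 170 mm, top 85 mm above the bench) stopped anywhere in its stroke: groove, ridge and catch together stand up to 20 mm either way along x from the nominal places. This offset is not measured: feel for it. It holds still under 40 N.
- groove_nominal (a point): fixed to the housing: nominal foot of the groove's inner end (face of the soft stop, at rest), shaker x = -84.5 mm, y = 0, at bed-top height (the true one is up to 20 mm off along x). Dark rail, groove open to +x; its lip reaches 11.5 mm to +x of that face, lip underside 14 mm and top 19 mm above the bed; end cheeks at y = +-73 mm
- buffer (a joint): yellow soft stop that closes the groove's inner end (138 mm long, 13 mm high): metres it is squeezed in (-x), 0 = at rest. It springs back, 2 N per mm; easing the tongue against it with some 2 to 4 N is right, squeezing it more than 3.5 mm (7 N) crushes it
- ridge_nominal (a point): fixed to the housing: nominal middle of the low orange ridge's -x face, shaker x = -41.5 mm, at bed-top height (43 mm to +x of the soft stop's face; shifts with the groove). Ridge 5.5 mm wide in x, 5 mm high, 110 mm long in y. It stops the platform's hook from pulling out
- handle (a point): centre of the bar of the loose platform's blue bridge handle: bar 14 mm in x, 90 in y, 20 high; free space of 20 mm under it. Platform axes: x from tongue (-x) to catch edge (+x), z up; about 0.3 kg. It stands on hook and feet, 45 mm below this point. White plate x = -64..70 mm, y +-65, top 30 and underside 39 below. Clipped on, this point is 130 mm above the bench, 3 mm or less off the bed's middle in x
- tongue_tip (a point): middle of the lower edge of the platform's tongue tip: 84 mm to -x of the handle centre, 39 mm below it. Orange tongue: 20 mm long in x, 130 wide, 5 thick. Level it cannot pass lip and ridge; with the +x edge raised 15 to 25 degrees and the tip 1 to 4 mm above the bed it slides in to the soft stop (6.5 mm up it clears the ridge). Clipped on, the tip lies 0 to 3 mm from the soft stop, 6 mm up
- hook (a point): middle of the underside of the platform's orange hook strip: 47 mm to -x of the handle centre, 45 mm below it; strip 6 mm wide in x, 100 long in y, 6 high under the plate. Clipped on, it stands on the bed on the groove's side of the ridge, with 3 mm of play in x between ridge and soft stop. The other support: two rubber feet at x = 55 mm, y = +-50 mm
- press_spot (a point): centre of the red spot on the plate's top, 46 mm to +x of the handle centre and 30 mm below it: the place to press the catch edge down
- catch (a joint): red spring catch, 26 mm wide in y, on the bed's +x side: metres pushed outwards (+x), 0 = sprung in. Nominally its tooth reaches in to shaker x = 63.5 mm, underside 17 mm above the bed; its nose slopes up and out to 38 mm height. The plate's edge coming down pushes it out 5 to 9 mm (some 4 to 12 N on the red spot), then it snaps back over the plate. A block below it, 12 mm high, starts at x = 76 mm
- wash_bottle: white wash bottle with a red cap, 60 mm across, 150 tall; a bystander, origin under its centre
- jar: amber glass jar with white lid, 64 mm across, 80 tall; a bystander, origin under its centre
- beaker: open glass beaker, 70 mm across, 90 tall; a bystander, origin under its centre
- tip_box: red pipette-tip box 120 x 85 x 55 mm; a bystander, origin under its centre
- tip_box_blue: blue pipette-tip box 120 x 85 x 55 mm; a bystander, origin under its centre
- spatula: small lab spatula, 170 mm long, lying flat on the bench; a bystander, origin under its centre (near its middle)
Things that resemble listed ones, but are neither listed nor needed, are in the scene too. What is shaped like the part that bears handle but green is not meant.

How it is judged:
On the way:
1. the tongue's tip is down at the groove, less than 13 mm above the bed, with the platform still angled (5 degrees or more) (x of tongue_tip in the frame of shaker between -0.112 and -0.055 m and z of tongue_tip in the frame of shaker below 0.098 m and angle between handle's own z axis and vertical above 0.085 rad), for 0.1 s.
At the end, for the whole second after the job is handed in: the platform lies flat (2 degrees) on the bed, handle centre 130 mm (+-3) above the bench, tongue and catch edge both down (3 mm), within 25 mm (x), 14 mm (y), 7 degrees of the shaker's middle, the red catch sprung in over its edge (under 2 mm), platform let go (z of handle in the frame of shaker between 0.127 and 0.133 m and z of press_spot in the frame of shaker below 0.103 m and z of tongue_tip in the frame of shaker below 0.094 m and angle between handle's own z axis and vertical below 0.035 rad and x of handle in the frame of shaker between -0.025 and 0.025 m and y of handle in the frame of shaker between -0.014 and 0.014 m and angle between the x axis of handle and the x axis of shaker, either way round below 0.12 rad and value of joint catch below 0.002 m); the robot touches nothing.
It fails at once if the platform is pressed against the shaker (housing, bed or catch) with more than 30 N (contact force between platform and shaker above 30 N).
It fails at once if the yellow soft stop is squeezed in by more than 3.5 mm (value of joint buffer above 0.0035 m).
It fails at once if a bystander (bottle, jar, beaker, tip box, spatula) is moved more than 30 mm (distance of any of wash_bottle, jar, beaker, tip_box, tip_box_blue, spatula from where it was at the start of the episode above 0.03 m).
It also fails if it takes over 64 s, if anything falls off the work surface, if the arm or the gripper's body presses on something with over 40 N, if the wrist force passes 120 N, or if a joint passes its speed limit or range.

ROBOT

A 7-joint arm with a two-finger parallel gripper is mounted at the origin on the work surface. World frame = base frame: x ahead of the robot, y to its left, z up, the work surface at z = 0. Lengths are in m, angles in rad, forces in N, time in s.
With the tool pointing down it reaches from about 0.425 to 0.925 m from the base axis. Payload 6.8 kg.
Tool frame: the origin (TCP) lies on the centre line of the jaws, within the pads' length; the fingertips stand bot.tip_reach ahead of it and the grasp point (between the pads) lies 3 mm ahead of it (bot.tip_reach is the distance from the TCP to the fingertips, in m); z points along the fingers, y is the line along which they close (so a half turn about z gives the same grasp; the last joint's range is limited). The gripper opens to 85 mm and grips with 20 to 120 N. Pads are 22 mm wide; open, the fingers measure 114 mm over their backs; the gripper's body (76 mm by 85 mm) begins 54 mm behind the grasp point. The pads swing forward as they close: fully open they stand 13 mm farther back than shut.
Start: joints at [-1.349, 0.477, 0.022, 1.555, -0.011, 1.109, -0.083], TCP at [0.219, 0.639, 0.214] pointing down, gripper open.
Joint ranges: [-2.96, 2.96], [-0.34, 2.1], [-1.41, 1.46], [0.24, 2.44], [-1.37, 4.51], [0.17, 1.92], [-2.96, 2.96]. Speed limits (rad/s): [2.39, 2.39, 3.14, 3.14, 3.14, 3.14, 3.14].

INTERFACE

Orientations are given as a unit quaternion [w, x, y, z].
In Python, from station import bot gives the robot as it stands.
- The arm moves only by the tool jog_arm, never from a script. Its argument "deltas" is a list of rows, each a list of 7 numbers: the shift along the world's x, y, z in m, then the turn, a rotation vector about the world's x, y, z in rad, then the opening, from 0 (shut) to 1 (fully open). In form: [[x, y, z, rx, ry, rz, grip], ...]. A call has 1 to 10 rows; each row shifts and turns the commanded pose from where the row before left it; what a row does not reach is not made up. A row lasts 1/10 s, in which the tool goes at most 50 mm and 8.59 degrees, less where a joint would pass 70% of its speed; a pose out of reach is approached as far as the arm can. A call with a gripper value outside its range is refused whole. The fingers move at their own pace and stop on an object; "newtons" is the grip in N (left out, the last holds). Time passes only in rows, so rows that do not move let the fingers close. It gives the time, the measured TCP pose, the force, the opening and the grip force at its end, in the units of the state.
- bot.get_obs(): the state, without advancing time (a new reading comes with each control period).
- bot.read_camera(name): name is "scene" or "side" or "wrist"; returns a dict with "img" (400x640x3 uint8, red, green, blue), "K" (3x3 intrinsics, pixels), "eye" and "attitude" of the camera in the world. Camera axes: x right, y down, z forward; pixel columns grow to the right and rows downward; lengths in m; the calibration is good to about 2 mm. The wrist camera is an equidistant fisheye: a pixel r from the principal point sees the ray r / f radians off the axis. A picture is of the moment at which its call begins. There is no depth.
- bot.hand_in(): hands the job in; it is judged then, once.
The state is a dict: "t": time; "q": joint angles; "joint_vel": joint speeds; "joint_torque": joint torques, N m; "eef_pos": TCP position; "tool_rot": TCP orientation; "contact_force": force on the tool from outside, world axes, zero at the start; "torque": the same for the moment, N m; "gripper_width": opening from 0.0 (shut) to 1.0 (fully open); "grasp_force": force on a finger pad.
Only numpy, scipy, OpenCV 4.12 (cv2) and the standard library are available. Lean on these libraries where they do the work, as an engineer would, in place of code of your own. Each camera call takes 0.05 s, during which the arm holds its last target. There are 200 camera calls.

## Working session

There is one attempt and no reset: what is moved stays moved. The work goes in short steps, Python scripts to look and compute and a tool call to move; the robot and the scene stay as the last step left them, time stands still between calls to the robot, and variables do not carry over. Pictures are saved under pics/ and viewed, at most 10 in all, crops included, and the job is handed in when it is done.

Besides the shell and the picture viewer there is one more tool, called after "Request:" in YAML: its name, and indented under it one key for each argument. jog_arm: Moves the arm, as the interface text tells. Its arguments: {"type":"object","properties":{"deltas":{"type":"array"},"newtons":{"type":"number"}},"required":["deltas"]}

```bash
ls; mkdir -p pics
python3 - <<'E'
from station import bot
import cv2,numpy as np,json
o=bot.get_obs();print({k:np.round(v,3).tolist() for k,v in o.items()},bot.tip_reach)
ims=[]
for n in("scene","side"):
    c=bot.read_camera(n);cv2.imwrite(f"pics/{n}0.png",c["img"][:,:,::-1])
    print(n,np.round(c["K"],1).tolist(),np.round(c["eye"],3),np.round(c["attitude"],3).tolist())
E
```

```text
pics
{'t': 0.0, 'q': [-1.349, 0.478, 0.022, 1.556, -0.011, 1.109, -0.083], 'joint_vel': [0.002, -0.0, -0.001, -0.001, -0.001, 0.002, -0.001], 'joint_torque': [0.001, -59.647, 1.609, -28.119, 0.013, 0.009, -0.0], 'eef_pos': [0.218, 0.638, 0.213], 'tool_rot': [-0.0, 0.164, 0.986, -0.001], 'contact_force': [0.388, -0.325, -0.269], 'torque': [0.043, -0.048, 0.016], 'grasp_force': 0.0, 'gripper_width': 0.997} 0.022
scene [[369.1, 0.0, 323.0], [0.0, 369.1, 193.8], [0.0, 0.0, 1.0]] [ 1.098 -0.703  1.128] [-0.308, 0.878, 0.343, -0.126]
side [[415.7, 0.0, 320.9], [0.0, 415.7, 202.6], [0.0, 0.0, 1.0]] [ 0.105 -1.256  1.063] [-0.429, 0.888, -0.149, 0.074]
```

View pics/scene0.png

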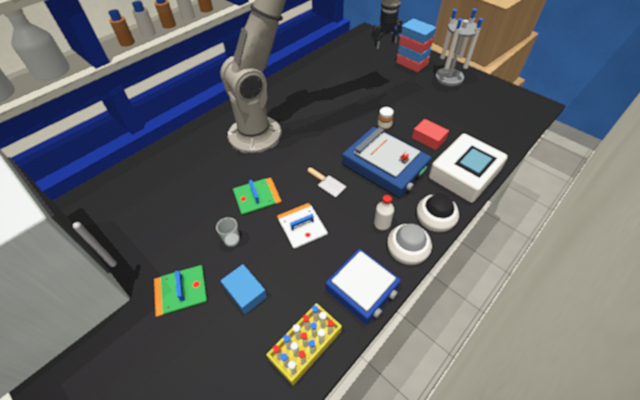

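View pics/side0.png

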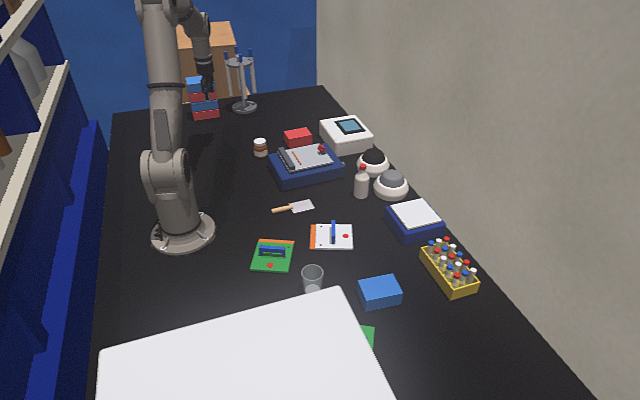

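Candidates in the scene picture: for the platform, white (302,225), green (257,195) and green (180,290). For the shaker, blue with grey bed, rail and red catch (387,158), and blue with a plain white top (363,284). By the description I choose the white platform and the shaker at (387,158), and will check both in a close crop.

```bash
cat > h.py <<'E'
import numpy as np,cv2
from scipy.spatial.transform import Rotation as R
def rot(q): return R.from_quat(np.roll(q,-1))
def ray(c,u,v):
    d=rot(c["attitude"]).apply([*(np.linalg.inv(c["K"])@[u,v,1.])]); return np.array(c["eye"]),d/np.linalg.norm(d)
def plane(c,u,v,z):
    e,d=ray(c,u,v); return e+d*(z-e[2])/d[2]
def proj(c,p):
    x=rot(c["attitude"]).inv().apply(np.atleast_2d(p)-c["eye"])@np.array(c["K"]).T; return x[:,:2]/x[:,2:]
def tri(rays):
    A=[np.eye(3)-np.outer(d,d) for _,d in rays]; return np.linalg.solve(sum(A),sum(a@e for a,(e,_) in zip(A,rays)))
E
python3 - <<'E'
from station import bot
from h import *
c=bot.read_camera("scene");i=c["img"][:,:,::-1]
s=bot.read_camera("side");j=s["img"][:,:,::-1]
f=lambda im,x,y,w,h:cv2.resize(im[y:y+h,x:x+w],(400,300),interpolation=cv2.INTER_CUBIC)
cv2.imwrite("pics/crop.png",np.vstack([np.hstack([f(i,337,120,100,75),f(i,262,190,80,60)]),np.hstack([f(j,262,130,100,75),f(j,292,205,80,60)])]))
print(plane(c,302,225,.02),plane(s,332,237,.02),plane(c,387,158,.085),plane(s,306,160,.085))
E
```

```text
[ 0.52409806 -0.21375846  0.02      ] [ 0.51274414 -0.22069143  0.02      ] [0.580116   0.20746627 0.085     ] [0.55041167 0.20807667 0.085     ]
```

View pics/crop.png

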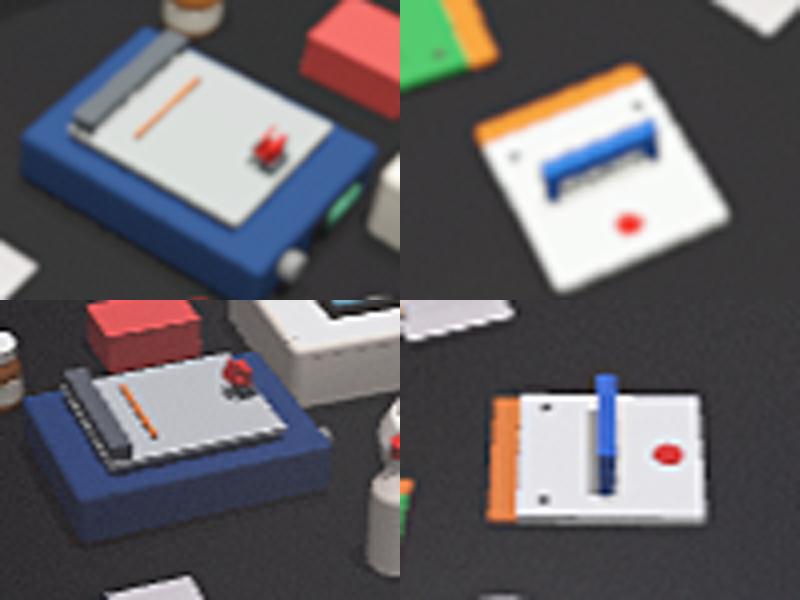

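The crop confirms it: white platform with the blue bridge handle (bar from about scene (276,225) to (312,216)), orange tongue on the robot's side and red spot at (307.5,234.5). The shaker shows its dark rail, orange ridge (≈(378,147)) and red catch (≈(404,157)).

```bash
cat > meas.py <<'E'
from station import bot
from h import *
np.set_printoptions(precision=4,suppress=True)
def mask(im,kind):
    h=cv2.cvtColor(im,cv2.COLOR_RGB2HSV).astype(int);H,S,V=h[...,0],h[...,1],h[...,2]
    return {"orange":(H>5)&(H<22)&(S>110)&(V>110),"white":(S<45)&(V>150),"blue":(H>100)&(H<125)&(S>120)&(V>60),"red":((H<5)|(H>172))&(S>130)&(V>100),"grey":(S<50)&(V>130)}[kind]
def pts(c,kind,box,z):
    x,y,w,h=box;m=np.zeros((400,640),np.uint8);m[y:y+h,x:x+w]=mask(c["img"],kind)[y:y+h,x:x+w]
    n,l,st,_=cv2.connectedComponentsWithStats(m);k=1+np.argmax(st[1:,4]);v,u=np.where(l==k)
    return np.array([plane(c,a,b,z) for a,b in zip(u,v)])
def axis(p):
    q=p[:,:2]-p[:,:2].mean(0);d=np.linalg.svd(q)[2][0] if len(q)<3000 else np.linalg.eigh(q.T@q)[1][:,1]
    return np.degrees(np.arctan2(*d[::-1]))%180
if __name__=="__main__":
  B={"scene":((265,195,75,55),(337,120,100,75)),"side":((300,212,65,45),(262,130,100,75))}
  for n in B:
    c=bot.read_camera(n);P,S=B[n]
    for name,k,b,z in(("plate","white",P,.015),("tongue","orange",P,.011),("bar","blue",P,.05),("spot","red",P,.015),("ridge","orange",S,.09),("bed","grey",S,.085),("catch","red",S,.115),("housing","blue",S,.08)):
        p=pts(c,k,b,z);r=cv2.minAreaRect(p[:,:2].astype(np.float32)*1000)
        print(n,name,len(p),p.mean(0)[:2],"rect",np.round(r[0],1),np.round(r[1],1),round(r[2],1),"axis",round(axis(p),1))
E
python3 meas.py
```

```text
scene plate 1026 [ 0.5299 -0.2165] rect [ 526.1 -213. ] [136.4 138.8] 69.9 axis 176.3
scene tongue 147 [ 0.4462 -0.1853] rect [ 446.7 -183.9] [136.6  18.8] 69.6 axis 70.0
scene bar 96 [ 0.5253 -0.2137] rect [ 527.4 -215.2] [86.  23.7] 68.7 axis 69.8
scene spot 10 [ 0.5638 -0.2262] rect [ 563.3 -225.5] [10.8  8.4] 42.6 axis 37.2
scene ridge 19 [0.4438 0.3806] rect [445. 381.] [42.8  6.6] 42.2 axis 44.1
scene bed 1366 [0.5699 0.2332] rect [566.2 236.9] [186.5 180.2] 1.7 axis 114.7
scene catch 529 [0.6274 0.4003] rect [621.5 394.9] [ 94.5 171. ] 32.1 axis 126.1
scene housing 1619 [0.6011 0.1601] rect [573.3 204.5] [299.1 255.3] 2.6 axis 18.2
side plate 799 [ 0.5222 -0.2131] rect [ 522.8 -210.3] [130.1 135.3] 70.5 axis 155.7
side tongue 134 [ 0.4495 -0.1821] rect [ 449.8 -181. ] [129.8  20.2] 70.2 axis 69.7
side bar 76 [ 0.517  -0.2174] rect [ 515.4 -222.8] [123.   14.9] 69.7 axis 69.4
side spot 16 [ 0.5628 -0.2238] rect [ 562.9 -223.7] [16.2 15. ] 71.0 axis 61.8
side ridge 20 [0.5146 0.2376] rect [514.5 238.9] [  5.9 105.2] 2.0 axis 92.0
side bed 702 [0.5659 0.2349] rect [568.4 240.2] [173.2 169. ] 2.6 axis 106.2
side catch 381 [0.5599 0.357 ] rect [564.6 356.8] [157.4 119.9] 84.6 axis 79.2
side housing 574 [0.5216 0.1837] rect [547.1 217.1] [279.2 213.1] 2.6 axis 173.2
```

Request:
jog_arm:
  deltas:
    - [0.02, -0.01, 0.03, 0, 0, -0.06, 1]
    - [0.02, -0.02, 0.03, 0, 0, -0.06, 1]
    - [0.03, -0.03, 0.01, 0, 0, -0.06, 1]
    - [0.035, -0.03, 0, 0, 0, -0.06, 1]
    - [0.035, -0.03, 0, 0, 0, -0.06, 1]
    - [0.035, -0.03, 0, 0, 0, -0.06, 1]
    - [0.035, -0.03, 0, 0, 0, -0.06, 1]
    - [0.035, -0.035, 0, 0, 0, -0.06, 1]
    - [0.035, -0.035, 0, 0, 0, -0.06, 1]
    - [0.022, -0.039, 0, 0, 0, -0.06, 1]

```text
t: 1.3
eef_pos: [0.5227, 0.3478, 0.2834]
tool_rot: [0.0, 0.45, 0.893, 0.0]
contact_force: [0.0, 1.1, -0.6]
gripper_width: 1.0
grasp_force: 0.0
```

Request:
jog_arm:
  deltas:
    - [0, -0.04, 0, 0, 0, -0.07, 1]
    - [0, -0.04, 0, 0, 0, -0.07, 1]
    - [0, -0.04, 0, 0, 0, -0.07, 1]
    - [0, -0.04, 0, 0, 0, -0.07, 1]
    - [0, -0.04, 0, 0, 0, -0.07, 1]
    - [0, -0.04, 0, 0, 0, -0.07, 1]
    - [0, -0.04, 0, 0, 0, -0.07, 1]
    - [0, -0.04, 0, 0, 0, -0.07, 1]
    - [0, -0.04, 0, 0, 0, -0.07, 1]
    - [0, -0.04, 0, 0, 0, -0.07, 1]

```text
t: 2.3
eef_pos: [0.5203, -0.0519, 0.2837]
tool_rot: [0.0, 0.729, 0.685, 0.0]
contact_force: [0.1, -0.1, -0.2]
gripper_width: 1.002
grasp_force: 0.0
```

Request:
jog_arm:
  deltas:
    - [0, -0.03, 0, 0, 0, -0.05, 1]
    - [0, -0.03, 0, 0, 0, -0.05, 1]
    - [0, -0.03, 0, 0, 0, -0.05, 1]
    - [0, -0.03, 0, 0, 0, -0.05, 1]
    - [0, -0.02, 0, 0, 0, -0.05, 1]
    - [0, -0.017, 0, 0, 0, -0.04, 1]
    - [0, 0, 0, 0, 0, 0, 1]
    - [0, 0, 0, 0, 0, 0, 1]

```text
t: 3.1
eef_pos: [0.5208, -0.2065, 0.2833]
tool_rot: [-0.0, 0.819, 0.574, 0.0]
contact_force: [-0.1, 0.7, 1.2]
gripper_width: 0.996
grasp_force: 0.0
```

Run:
```python
from meas import *
o=bot.get_obs();print(o["eef_pos"],o["tool_rot"],o["q"])
for n,rb,cb,bb in(("scene",(362,137,30,22),(395,148,20,20),(337,120,100,75)),("side",(285,140,25,30),(315,142,15,15),(262,130,100,75))):
    c=bot.read_camera(n)
    for k,b,z in(("orange",rb,.09),("red",cb,.11)):
        p=pts(c,k,b,z);r=cv2.minAreaRect(p[:,:2].astype(np.float32)*1000);print(n,k,len(p),p.mean(0)[:2],np.round(r[0],1),np.round(r[1],1),round(r[2],1),axis(p))
    cv2.imwrite(f"pics/{n}1.png",c["img"][:,:,::-1])
w=bot.read_camera("wrist");cv2.imwrite("pics/w1.png",w["img"][:,:,::-1]);print(w["K"],w["eye"],w["attitude"])
```

```text
[ 0.5208 -0.2065  0.2833] [-0.0004  0.8188  0.574   0.    ] [-0.3141  0.264   0.7158  1.7838 -0.188   1.1637  0.1117]
scene orange 6 [0.5165 0.2615] [516.5 261.5] [ 0.  37.2] 4.4 94.35709802237892
scene red 29 [0.6378 0.2331] [637.4 234.1] [17.6 32.6] 2.5 98.29086547600986
side orange 20 [0.5146 0.2376] [514.5 238.9] [  5.9 105.2] 2.0 91.98407343070895
side red 18 [0.6318 0.2545] [631.5 252.5] [37.7 19.4] 56.6 48.09115955303427
[[309.7069   0.     323.3857]
 [  0.     309.7069 202.1498]
 [  0.       0.       1.    ]] [ 0.55   -0.1281  0.4447] [ 0.1581  0.9722 -0.1702 -0.0285]
```

View pics/w1.png

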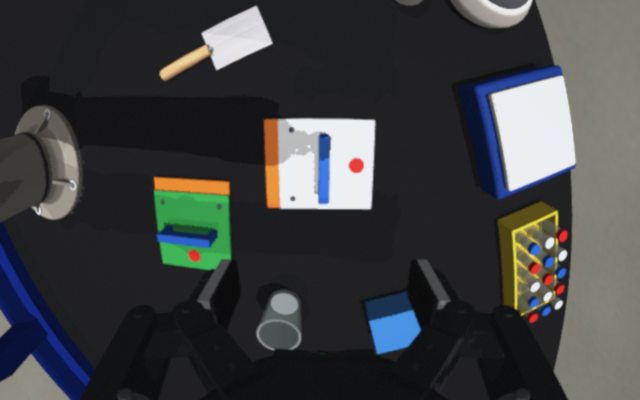

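The wrist view shows the white platform at (320,163): blue bar at x≈324, y 135–203, red spot at (356,166). Next I'll locate it precisely with the fisheye model.

```bash
cat >> h.py <<'E'
def wplane(c,u,v,z):
    K=np.array(c["K"]);x=np.array([u-K[0,2],v-K[1,2]])/K[0,0];r=np.linalg.norm(x,axis=0)
    d=rot(c["attitude"]).apply(np.vstack([x/r*np.sin(r),np.cos(r)]).T);return np.array(c["eye"])+d*((z-c["eye"][2])/d[:,2])[:,None]
E
cat > wm.py <<'E'
from meas import *
def wp(w,kind,box,z):
    x,y,a,b=box;m=np.zeros((400,640),np.uint8);m[y:y+b,x:x+a]=mask(w["img"],kind)[y:y+b,x:x+a]
    n,l,st,_=cv2.connectedComponentsWithStats(m);k=1+np.argmax(st[1:,4]);v,u=np.where(l==k);return wplane(w,u.astype(float),v.astype(float),z)
def rep(w,items):
    for n,k,b,z in items:
        p=wp(w,k,b,z);r=cv2.minAreaRect(p[:,:2].astype(np.float32)*1000);print(n,len(p),p.mean(0)[:2],np.round(r[0],1),np.round(r[1],1),round(r[2],1),"ax",round(axis(p),1))
E
python3 - <<'E'
from wm import *
w=bot.read_camera("wrist")
rep(w,[("spot","red",(340,150,35,30),.015),("bar","blue",(310,125,25,90),.055),("tongue","orange",(255,110,35,110),.011)])
E
```

```text
spot 144 [ 0.5628 -0.2264] [ 562.3 -226.4] [17.4 18.6] 70.7 ax 34.7
bar 624 [ 0.5205 -0.2083] [ 520.4 -208.7] [88.7 11.7] 69.9 ax 69.1
tongue 1166 [ 0.4496 -0.1831] [ 448.8 -184.7] [130.6  19.7] 69.5 ax 69.3
```

Request:
jog_arm:
  deltas:
    - [-0.001, -0.003, -0.03, 0, 0, 0, 1]
    - [0, 0, -0.04, 0, 0, 0, 1]
    - [0, 0, -0.04, 0, 0, 0, 1]
    - [0, 0, -0.04, 0, 0, 0, 1]
    - [0, 0, -0.03, 0, 0, 0, 1]
    - [0, 0, -0.02, 0, 0, 0, 1]
    - [0, 0, -0.02, 0, 0, 0, 1]
    - [0, 0, -0.013, 0, 0, 0, 1]
    - [0, 0, 0, 0, 0, 0, 1]

```text
t: 4.2
eef_pos: [0.5187, -0.2093, 0.0491]
tool_rot: [-0.001, 0.819, 0.574, -0.001]
contact_force: [-0.3, 0.4, 0.3]
gripper_width: 1.005
grasp_force: 0.0
```

Request:
jog_arm:
  deltas:
    - [0, 0, 0, 0, 0, 0, 0.5]
    - [0, 0, 0, 0, 0, 0, 0.3]
    - [0, 0, 0, 0, 0, 0, 0.15]
    - [0, 0, 0, 0, 0, 0, 0]
    - [0, 0, 0, 0, 0, 0, 0]
    - [0, 0, 0, 0, 0, 0, 0]
    - [0, 0, 0, 0, 0, 0, 0]
    - [0, 0, 0, 0, 0, 0, 0]
  newtons: 80

```text
t: 5.0
eef_pos: [0.5196, -0.2103, 0.0505]
tool_rot: [-0.0, 0.819, 0.574, 0.0]
contact_force: [0.4, -0.2, -0.3]
gripper_width: 0.001
grasp_force: 0.0
```

Run:
```python
from meas import *
print(bot.get_obs()["gripper_width"],bot.get_obs()["grasp_force"])
w=bot.read_camera("wrist")["img"][:,:,::-1];s=bot.read_camera("side")["img"][:,:,::-1]
cv2.imwrite("pics/g2.png",np.hstack([w[:,120:520],cv2.resize(s[185:285,282:382],(400,400),interpolation=cv2.INTER_CUBIC)]))
```

```text
0.000911085253827022 0.0
```

View pics/g2.png

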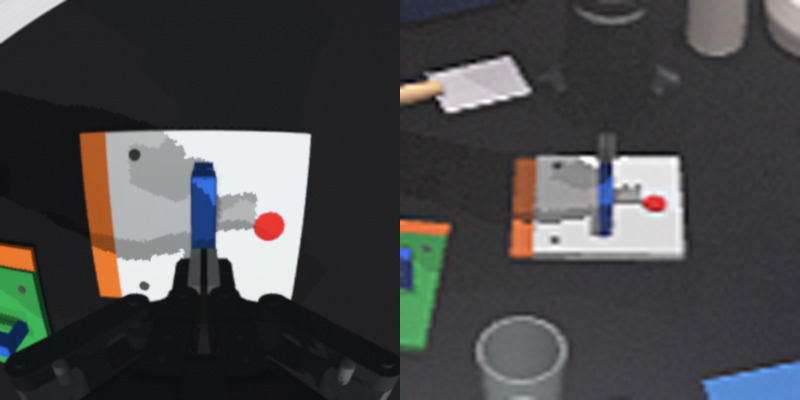

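The wrist crop shows closed fingers at (203,265) and the bar at (203,165–250). The side crop shows the fingertip above the bar, so the fingers closed without the bar between them. I'll project the TCP and handle into the images to see why.

Run:
```python
from meas import *
o=bot.get_obs();T=o["eef_pos"];s=bot.read_camera("side");c=bot.read_camera("scene")
zt=rot(o["tool_rot"]).apply([0,0,1]);print(T,zt)
for cc,off,k in((s,(282,185),4),(c,(0,0),1)):
  for nm,p in(("tcp",T),("tip",T+zt*.022),("back60",T-zt*.06),("bar+",[.5197+.0154,-.2095+.0422,.055]),("bar-",[.5197-.0154,-.2095-.0422,.055])): print(nm,(proj(cc,p)[0]-off)*k)
cv2.imwrite("pics/g3.png",cv2.resize(c["img"][150:270,230:390,::-1],(800,600),interpolation=cv2.INTER_CUBIC))
```

```text
[ 0.5195 -0.2104  0.0505] [-0.0001 -0.     -1.    ]
tcp [203.7507 174.3992]
tip [203.23   192.2769]
back60 [205.2202 123.9532]
bar+ [203.282  137.6361]
bar- [204.0729 203.944 ]
tcp [301.2961 218.8888]
tip [301.6373 222.3977]
back60 [300.3189 208.8365]
bar+ [312.8076 213.29  ]
bar- [289.8416 222.8529]
```

View pics/g3.png

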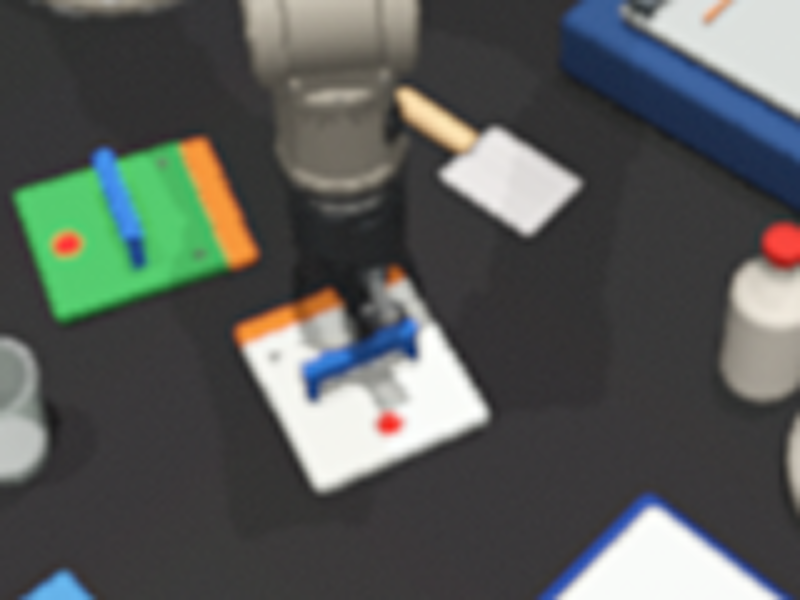

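Run:
```python
from meas import *
o=bot.get_obs();T=o["eef_pos"];s=bot.read_camera("side");c=bot.read_camera("scene");w=bot.read_camera("wrist")
def fp(p):
    x=rot(w["attitude"]).inv().apply(np.array(p)-w["eye"]);t=np.arctan2(np.hypot(*x[:2]),x[2]);return x[:2]/np.hypot(*x[:2])*t*w["K"][0,0]+[w["K"][0,2],w["K"][1,2]]
print("wrist eye",w["eye"],"tcp",fp(T),"tip",fp(T-[0,0,.022]))
P=tri([ray(s,282+204/4,185+160/4),ray(c,230+385/5,150+322/5)]);print("tip tri",P)
a=w["img"][:,220:430,::-1];b=cv2.resize(s["img"][205:245,312:352,::-1],(400,400),interpolation=cv2.INTER_NEAREST)
a=cv2.resize(a[150:330],(390,334));a=cv2.copyMakeBorder(a,0,66,0,0,0)
d=cv2.resize(c["img"][195:235,282:322,::-1],(400,400),interpolation=cv2.INTER_NEAREST)
cv2.imwrite("pics/g4.png",np.hstack([b,d]))
```

```text
wrist eye [ 0.5487 -0.1327  0.2118] tcp [322.2895 249.0105] tip [322.4333 233.5253]
tip tri [ 0.525  -0.188   0.0523]
```

View pics/g4.png

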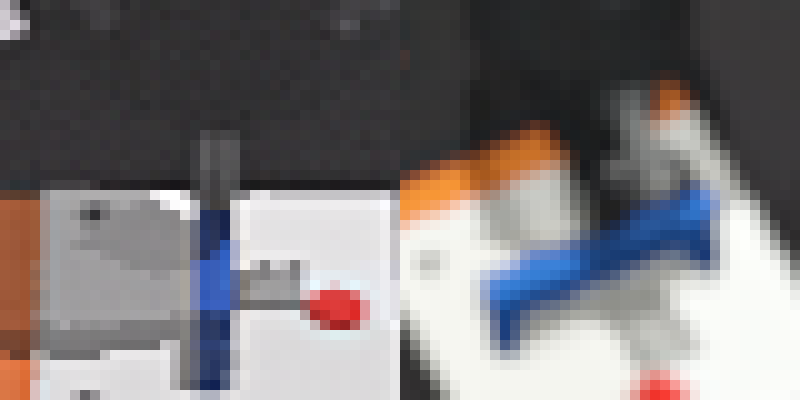

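Request:
jog_arm:
  deltas:
    - [0, 0, -0.002, 0, 0, 0, 0]
    - [0, 0, -0.002, 0, 0, 0, 0]
    - [0, 0, 0, 0, 0, 0, 0]

```text
t: 5.65
eef_pos: [0.5193, -0.2103, 0.0461]
tool_rot: [-0.0, 0.819, 0.574, -0.0]
contact_force: [-0.3, -0.1, 0.3]
gripper_width: -0.001
grasp_force: 0.0
```

Run:
```python
from meas import *
o=bot.get_obs();print({k:np.round(o[k],4) for k in("q","eef_pos","tool_rot","contact_force","torque","joint_torque","gripper_width","grasp_force")})
w=bot.read_camera("wrist");s=bot.read_camera("side")
a=cv2.resize(w["img"][150:350,223:423,::-1],(400,400),interpolation=cv2.INTER_CUBIC);b=cv2.resize(s["img"][150:250,282:382,::-1],(400,400),interpolation=cv2.INTER_CUBIC)
g=np.hstack([a,b]);g=(255*(g/255.)**.45).astype(np.uint8);cv2.imwrite("pics/g5.png",g)
```

```text
{'q': array([-0.1411,  0.5693,  0.5451,  1.9912, -0.4481,  0.7011,  0.3344]), 'eef_pos': array([ 0.5193, -0.2103,  0.0461]), 'tool_rot': array([-0.0002,  0.8191,  0.5736, -0.0002]), 'contact_force': array([-0.3408, -0.0993,  0.3051]), 'torque': array([-0.0435,  0.0278, -0.0117]), 'joint_torque': array([  0.0446, -49.5589,   9.3248, -18.3317,  -0.0132,  -0.0494,
         0.0204]), 'gripper_width': np.float64(-0.0007), 'grasp_force': np.float64(0.0)}
```

View pics/g5.png

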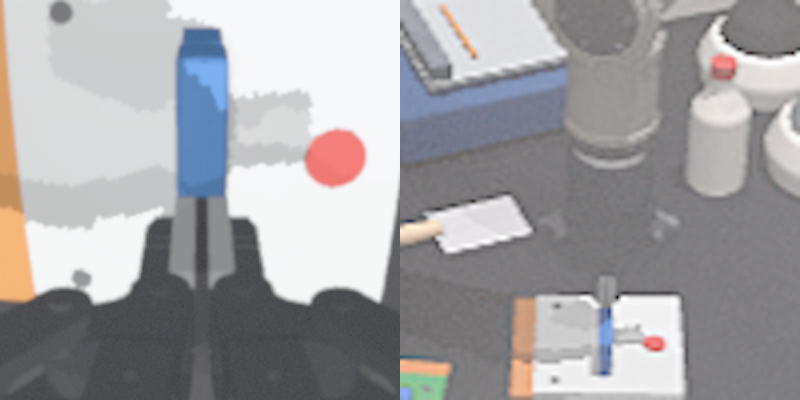

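The pads have closed above the bar: they are narrower than it and in front of it. The fingertips seem to stand higher than the stated reach implies, so I'll feel for the bar's top with closed fingers.

Request:
jog_arm:
  deltas:
    - [0, 0, -0.002, 0, 0, 0, 0]
    - [0, 0, -0.002, 0, 0, 0, 0]
    - [0, 0, 0, 0, 0, 0, 0]

```text
t: 6.05
eef_pos: [0.5194, -0.2103, 0.0422]
tool_rot: [-0.0, 0.819, 0.574, -0.0]
contact_force: [0.1, 0.5, -0.5]
gripper_width: 0.001
grasp_force: 0.0
```

Request:
jog_arm:
  deltas:
    - [0, 0, -0.002, 0, 0, 0, 0]
    - [0, 0, -0.002, 0, 0, 0, 0]
    - [0, 0, -0.001, 0, 0, 0, 0]
    - [0, 0, 0, 0, 0, 0, 0]

```text
t: 6.45
eef_pos: [0.5196, -0.2104, 0.0374]
tool_rot: [-0.0, 0.819, 0.574, -0.0]
contact_force: [-0.1, -0.4, -0.0]
gripper_width: -0.0
grasp_force: 0.0
```

Request:
jog_arm:
  deltas:
    - [0, 0, -0.002, 0, 0, 0, 0]
    - [0, 0, -0.001, 0, 0, 0, 0]
    - [0, 0, -0.001, 0, 0, 0, 0]
    - [0, 0, 0, 0, 0, 0, 0]

```text
t: 6.85
eef_pos: [0.5198, -0.2104, 0.0371]
tool_rot: [-0.001, 0.819, 0.573, 0.001]
contact_force: [-12.1, 6.0, 42.9]
gripper_width: -0.001
grasp_force: 21.0
```

Run:
```python
from meas import *
print(bot.get_obs()["contact_force"],bot.get_obs()["eef_pos"])
w=bot.read_camera("wrist");c=bot.read_camera("scene")
a=cv2.resize(w["img"][150:350,223:423,::-1],(400,400),interpolation=cv2.INTER_CUBIC);b=cv2.resize(c["img"][180:240,272:332,::-1],(400,400),interpolation=cv2.INTER_CUBIC)
g=np.hstack([a,b]);g=(255*(g/255.)**.45).astype(np.uint8);cv2.imwrite("pics/g6.png",g)
```

```text
[-12.0773   5.9915  42.8705] [ 0.5198 -0.2104  0.0371]
```

View pics/g6.png

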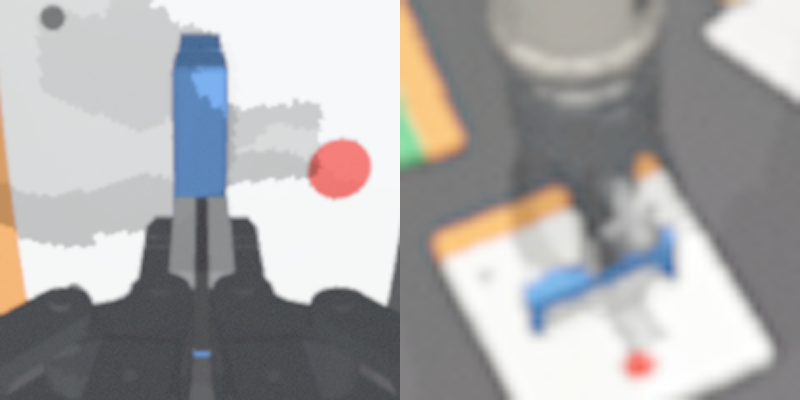

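The closed tips met something at TCP z = 0.037. The images put the tips on the bar's top (0.055), and a blue sliver shows between the fingers, so the tips really end about 18 mm behind the reported TCP. I'll back off, open, and descend lower while watching the force.

Request:
jog_arm:
  deltas:
    - [0, 0, 0.01, 0, 0, 0, 0]
    - [0, 0, 0.01, 0, 0, 0, 0]
    - [0, 0, 0, 0, 0, 0, 1]
    - [0, 0, 0, 0, 0, 0, 1]
    - [0, 0, 0, 0, 0, 0, 1]
    - [0, 0, 0, 0, 0, 0, 1]
    - [0, 0, 0, 0, 0, 0, 1]
    - [0, 0, 0, 0, 0, 0, 1]

```text
t: 7.75
eef_pos: [0.5195, -0.2103, 0.0532]
tool_rot: [-0.0, 0.819, 0.574, -0.0]
contact_force: [-0.1, 0.1, -0.8]
gripper_width: 0.991
grasp_force: 0.0
```

Run:
```python
from wm import *
o=bot.get_obs();print(o["eef_pos"],o["contact_force"],o["gripper_width"])
w=bot.read_camera("wrist")
cv2.imwrite("pics/g7.png",w["img"][:,:,::-1])
rep(w,[("spot","red",(360,180,70,100),.015),("tongue","orange",(170,100,70,220),.011)])
```

```text
[ 0.5195 -0.2103  0.0532] [-0.1155  0.0503 -0.7956] 0.9908824706000503
spot 614 [ 0.563 -0.227] [ 562.9 -227. ] [20.5 20.5] 29.1 ax 68.6
tongue 3098 [ 0.4557 -0.1671] [ 453.9 -172.3] [104.1  19.4] 69.4 ax 69.4
```

View pics/g7.png

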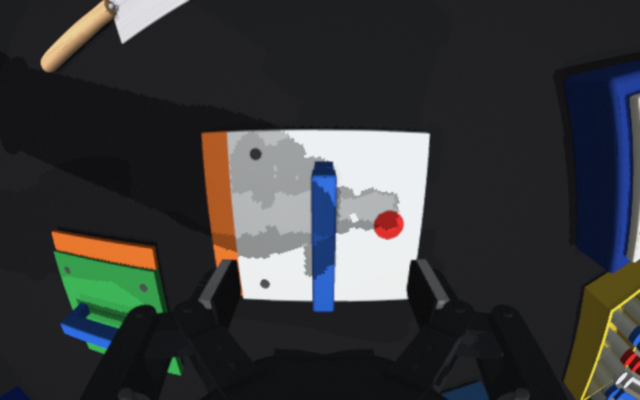

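The platform is unmoved (bar at column 323, red spot at (388,224)) and the open pads straddle the bar. That was my tenth picture, so from here I work by numbers and feel.

Request:
jog_arm:
  deltas:
    - [0, 0, -0.01, 0, 0, 0, 1]
    - [0, 0, -0.01, 0, 0, 0, 1]
    - [0, 0, -0.007, 0, 0, 0, 1]
    - [0, 0, -0.002, 0, 0, 0, 1]
    - [0, 0, 0, 0, 0, 0, 1]

```text
t: 8.3
eef_pos: [0.5191, -0.2104, 0.0239]
tool_rot: [-0.0, 0.819, 0.574, -0.0]
contact_force: [0.2, -0.4, 0.6]
gripper_width: 0.997
grasp_force: 0.0
```

Request:
jog_arm:
  deltas:
    - [0, 0, -0.002, 0, 0, 0, 1]
    - [0, 0, -0.001, 0, 0, 0, 1]
    - [0, 0, 0, 0, 0, 0, 1]

```text
t: 8.6
eef_pos: [0.5197, -0.2104, 0.0216]
tool_rot: [0.0, 0.819, 0.574, 0.0]
contact_force: [0.0, -0.3, -0.5]
gripper_width: 0.999
grasp_force: 0.0
```

Request:
jog_arm:
  deltas:
    - [0, 0, -0.003, 0, 0, 0, 1]
    - [0, 0, -0.003, 0, 0, 0, 1]
    - [0, 0, 0, 0, 0, 0, 1]

```text
t: 8.9
eef_pos: [0.5193, -0.2102, 0.0151]
tool_rot: [-0.0, 0.819, 0.574, -0.0]
contact_force: [-0.6, -0.1, -0.6]
gripper_width: 0.997
grasp_force: 0.0
```

Request:
jog_arm:
  deltas:
    - [0, 0, -0.003, 0, 0, 0, 1]
    - [0, 0, -0.002, 0, 0, 0, 1]
    - [0, 0, 0, 0, 0, 0, 1]

```text
t: 9.2
eef_pos: [0.5194, -0.2102, 0.0102]
tool_rot: [-0.0, 0.819, 0.574, -0.0]
contact_force: [-0.6, 0.1, 0.3]
gripper_width: 1.001
grasp_force: 0.0
```

Request:
jog_arm:
  deltas:
    - [0, 0, 0, 0, 0, 0, 0.5]
    - [0, 0, 0, 0, 0, 0, 0.3]
    - [0, 0, 0, 0, 0, 0, 0.15]
    - [0, 0, 0, 0, 0, 0, 0]
    - [0, 0, 0, 0, 0, 0, 0]
    - [0, 0, 0, 0, 0, 0, 0]
    - [0, 0, 0, 0, 0, 0, 0]
  newtons: 80

```text
t: 9.9
eef_pos: [0.5197, -0.2104, 0.0108]
tool_rot: [0.0, 0.819, 0.574, 0.0]
contact_force: [-0.9, 0.4, 5.1]
gripper_width: 0.15
grasp_force: 78.8
```

Request:
jog_arm:
  deltas:
    - [0, 0, 0.01, 0, 0, 0, 0]
    - [0, 0, 0.02, 0, 0, 0, 0]
    - [0, 0, 0.03, 0, 0, 0.02, 0]
    - [0, 0, 0.035, 0, 0, 0.03, 0]
    - [0, 0, 0.035, 0, 0, 0.04, 0]
    - [0, 0, 0.035, 0, 0, 0.04, 0]
    - [0, 0.01, 0.035, 0, 0, 0.04, 0]
    - [0, 0.02, 0.02, 0, 0, 0.04, 0]
    - [0, 0.03, 0, 0, 0, 0.04, 0]
    - [0, 0.03, 0, 0, 0, 0.04, 0]

```text
t: 10.9
eef_pos: [0.5192, -0.1198, 0.2313]
tool_rot: [0.0, 0.728, 0.686, 0.0]
contact_force: [0.5, 0.8, -4.2]
gripper_width: 0.147
grasp_force: 78.5
```

Request:
jog_arm:
  deltas:
    - [0, 0.03, 0, 0, 0, 0.05, 0]
    - [0, 0.03, 0, 0, 0, 0.05, 0]
    - [0, 0.03, 0, 0, 0, 0, 0]
    - [0, 0.03, 0, 0, 0, 0, 0]
    - [0, 0.02, 0, 0, 0, 0, 0]
    - [0, 0, 0, 0, 0, 0, 0]
    - [0, 0, 0, 0, 0, 0, 0]

```text
t: 11.6
eef_pos: [0.519, 0.0195, 0.2304]
tool_rot: [-0.0, 0.692, 0.722, -0.0]
contact_force: [0.4, -0.3, -3.7]
gripper_width: 0.148
grasp_force: 78.4
```

Run:
```python
from wm import *
o=bot.get_obs();print(o["eef_pos"],o["contact_force"],o["torque"],o["gripper_width"],o["grasp_force"],rot(o["tool_rot"]).as_matrix())
w=bot.read_camera("wrist");print(w["eye"])
def fp(p):
    x=rot(w["attitude"]).inv().apply(np.array(p)-w["eye"]);t=np.arctan2(np.hypot(*x[:2]),x[2]);return x[:2]/np.hypot(*x[:2])*t*w["K"][0,0]+[w["K"][0,2],w["K"][1,2]]
for p in([.513,.185,.09],[.515,.24,.09],[.512,.293,.09],[.6378,.234,.11]):print(fp(p))
m=mask(w["img"],"orange").astype(np.uint8);n,l,st,ce=cv2.connectedComponentsWithStats(m)
for k in range(1,n):
    if st[k,4]>25: print("o",st[k],ce[k])
m=mask(w["img"],"red").astype(np.uint8);n,l,st,ce=cv2.connectedComponentsWithStats(m)
for k in range(1,n):
    if st[k,4]>25: print("r",st[k],ce[k])
```

```text
[0.519  0.0195 0.2304] [ 0.3799 -0.2862 -3.7181] [-0.0733  0.0607 -0.0107] 0.14780137420549921 78.39390993118286 [[-0.0417  0.9991 -0.0008]
 [ 0.9991  0.0417 -0.0006]
 [-0.0005 -0.0008 -1.    ]]
[0.5168 0.1021 0.3916]
[323.426   18.7717]
[327.8038 -30.8383]
[326.8395 -72.8564]
[455.4722 -16.4596]
o [325   0   6  24 137] [327.5912  11.0219]
o [ 152  140   72  171 4979] [195.1597 226.2378]
r [514 217  22  25 422] [524.7891 229.0047]
r [385 237  35  32 877] [402.1676 252.4629]
```

Request:
jog_arm:
  deltas:
    - [0, 0.02, 0, 0, 0, 0, 0]
    - [0, 0.03, 0, 0, 0, 0, 0]
    - [0, 0.02, 0, 0, 0, 0, 0]
    - [0, 0.01, 0, 0, 0, 0, 0]
    - [0, 0, 0, 0, 0, 0, 0]
    - [0, 0, 0, 0, 0, 0, 0]

```text
t: 12.25
eef_pos: [0.5196, 0.0978, 0.2305]
tool_rot: [0.0, 0.693, 0.721, -0.0]
contact_force: [-0.4, -0.7, -3.4]
gripper_width: 0.15
grasp_force: 78.4
```

Run:
```python
from wm import *
o=bot.get_obs();print(o["eef_pos"],o["contact_force"])
w=bot.read_camera("wrist");print(w["eye"])
m=mask(w["img"],"red").astype(np.uint8);n,l,st,ce=cv2.connectedComponentsWithStats(m)
for k in range(1,n):
    if st[k,4]>25: print("r",st[k],ce[k],wplane(w,ce[k][:1],ce[k][1:],.2344),wplane(w,ce[k][:1],ce[k][1:],.115))
rep(w,[("ridge","orange",(280,0,90,190),.09),("ridge2","orange",(300,50,60,120),.0875),("tongue","orange",(120,110,110,210),.231),("bed","grey",(200,0,300,190),.085),("housing","blue",(100,0,520,190),.08)])
h=cv2.cvtColor(w["img"],cv2.COLOR_RGB2HSV);
for u in(250,300,340,400):print(u,[tuple(h[v,u]) for v in(30,60,90,120)])
# row profile across rail at several rows: gray values
for v in(60,90): print(v,w["img"][v,200:340:4].mean(1).astype(int))
```

```text
[0.5196 0.0978 0.2305] [-0.3863 -0.6809 -3.3881]
[0.5176 0.1805 0.3917]
r [433  35  19  30 521] [442.2246  49.2207] [[0.5779 0.2137 0.2344]] [[0.6237 0.239  0.115 ]]
r [454  37   9  27 222] [457.6577  50.0721] [[0.5868 0.2148 0.2344]] [[0.6394 0.2408 0.115 ]]
r [385 237  35  32 879] [402.1695 252.4608] [[0.5668 0.0984 0.2344]] [[0.6041 0.0361 0.115 ]]
r [494 283  21  23 338] [503.8817 294.4201] [[0.6504 0.0634 0.2344]] [[ 0.7512 -0.0254  0.115 ]]
ridge 523 [0.5149 0.2317] [514.9 232.2] [  4.9 102.2] 2.8 ax 92.4
ridge2 264 [0.516 0.206] [516.4 206.5] [ 4.8 50.6] 2.2 ax 92.6
tongue 4460 [0.4447 0.1099] [445.  102.1] [ 18.8 114.8] 1.9 ax 91.4
bed 15045 [0.5851 0.2257] [586.6 227.3] [135.3 147.4] 2.5 ax 127.1
housing 4566 [0.6651 0.2139] [588.4 220.9] [207.1 178. ] 2.5 ax 72.5
250 [(np.uint8(110), np.uint8(165), np.uint8(128)), (np.uint8(110), np.uint8(168), np.uint8(126)), (np.uint8(110), np.uint8(165), np.uint8(74)), (np.uint8(110), np.uint8(162), np.uint8(88))]
300 [(np.uint8(102), np.uint8(16), np.uint8(210)), (np.uint8(103), np.uint8(15), np.uint8(210)), (np.uint8(100), np.uint8(15), np.uint8(211)), (np.uint8(98), np.uint8(17), np.uint8(122))]
340 [(np.uint8(104), np.uint8(16), np.uint8(210)), (np.uint8(102), np.uint8(16), np.uint8(211)), (np.uint8(104), np.uint8(16), np.uint8(211)), (np.uint8(105), np.uint8(17), np.uint8(122))]
400 [(np.uint8(101), np.uint8(14), np.uint8(206)), (np.uint8(100), np.uint8(15), np.uint8(208)), (np.uint8(101), np.uint8(13), np.uint8(210)), (np.uint8(98), np.uint8(15), np.uint8(209))]
60 [ 32  31  30  31  30  31  30  65  80  80  80  80  80  80  80 106 114 114
 116 116 117 112 185 204 204 204 204 204 204 204 150 146 202 204 205]
90 [ 19  16  18  19  17  18  19  38  46  48  47  46  47  47  47  59  67  68
  69  68  68  67  88 192 205 205 205 205 204 204 138 147 202 204 205]
```

Request:
jog_arm:
  deltas:
    - [0.0055, 0.0141, 0, 0.0013, -0.0314, 0, 0]
    - [0.0055, 0.0141, 0, 0.0013, -0.0314, 0, 0]
    - [0.0055, 0.0141, 0, 0.0013, -0.0314, 0, 0]
    - [0.0055, 0.0141, 0, 0.0013, -0.0314, 0, 0]
    - [0.0055, 0.0141, 0, 0.0013, -0.0314, 0, 0]
    - [0.0055, 0.0141, 0, 0.0013, -0.0314, 0, 0]
    - [0.0055, 0.0141, -0.01, 0.0013, -0.0314, 0, 0]
    - [0.0055, 0.0141, -0.02, 0.0013, -0.0314, 0, 0]
    - [0.0055, 0.0141, -0.02, 0.0013, -0.0314, 0, 0]
    - [0.0055, 0.0141, -0.01, 0.0013, -0.0314, 0, 0]

```text
t: 13.3
eef_pos: [0.5742, 0.2386, 0.1688]
tool_rot: [0.109, 0.685, 0.712, 0.112]
contact_force: [0.0, 0.5, -4.0]
gripper_width: 0.148
grasp_force: 78.3
```

```bash
cat > tipc.py <<'E'
from wm import *
o=bot.get_obs();Rt=rot(o["tool_rot"]);zt=Rt.apply([0,0,1]);yt=Rt.apply([0,1,0]);T=o["eef_pos"]
hd=T-zt*.034; tip=hd-yt*.084+zt*.039;psi=np.radians(2.4);ex=np.array([np.cos(psi),np.sin(psi),0]);ey=np.array([-ex[1],ex[0],0])
o0=np.array([.4690,.2345,.085])
print("t",o["t"],"TCP",T,"F",o["contact_force"],"M",o["torque"],"g",o["gripper_width"],"tilt",np.degrees(np.arcsin(yt[2])),"roll",np.degrees(np.arcsin(Rt.apply([1,0,0])[2])),"yaw",np.degrees(np.arctan2(yt[1],yt[0])),"tip s,y,z mm",np.array([(tip-o0)@ex,(tip-o0)@ey,tip[2]-.085])*1e3,"handle",hd)
E
python3 tipc.py
python3 - <<'E'
from wm import *
from tipc import tip,hd,yt,zt,ey
spot=hd+yt*.046+zt*.030
for n in("scene","side"):
    c=bot.read_camera(n);m=mask(c["img"],"red").astype(np.uint8)
    k,l,st,ce=cv2.connectedComponentsWithStats(m);pr=proj(c,spot)[0];d=np.hypot(*(ce[1:]-pr).T);i=1+d.argmin();print(n,"spot pred",pr,"seen",ce[i],st[i,4])
    m=mask(c["img"],"orange").astype(np.uint8);k,l,st,ce=cv2.connectedComponentsWithStats(m);mid=tip+yt*.01-zt*.005;pr=proj(c,mid)[0];d=np.hypot(*(ce[1:]-pr).T)+ (st[1:,4]<20)*99;i=1+d.argmin();print("tongue pred",pr,"seen",ce[i],st[i])
    print(" ends pred",proj(c,mid+ey*.065)[0],proj(c,mid-ey*.065)[0])
E
```

```text
t 13.3 TCP [0.5742 0.2386 0.1688] F [ 0.0442  0.5146 -4.0276] M [-0.04    0.595   0.0339] g 0.14819868778434844 tilt 17.937142535583796 roll -0.10529930896460953 yaw 2.23214317079287 tip s,y,z mm [26.8835 -0.0915 53.1434] handle [0.5637 0.2383 0.2011]
t 13.3 TCP [0.5742 0.2386 0.1688] F [ 0.0442  0.5146 -4.0276] M [-0.04    0.595   0.0339] g 0.14819868778434844 tilt 17.937142535583796 roll -0.10529930896460953 yaw 2.23214317079287 tip s,y,z mm [26.8835 -0.0915 53.1434] handle [0.5637 0.2383 0.2011]
scene spot pred [403.7008 138.7947] seen [404. 139.] 3
tongue pred [377.5989 133.8344] seen [376.6508 134.4921] [367 126  21  18  63]
 ends pred [387.0073 125.4117] [367.7832 142.6218]
side spot pred [318.0222 133.3562] seen [317.5 133. ] 10
tongue pred [293.3665 146.4886] seen [293.0494 146.6543] [287 139  13  16  81]
 ends pred [288.622  139.3594] [298.3705 154.0079]
```

Request:
jog_arm:
  deltas:
    - [0, 0, -0.01, 0, 0, 0.002, 0]
    - [0, 0, -0.01, 0, 0, 0, 0]
    - [0, 0, -0.01, 0, 0, 0, 0]
    - [0, 0, -0.008, 0, 0, 0, 0]
    - [0, 0, -0.004, 0, 0, 0, 0]
    - [0, 0, -0.002, 0, 0, 0, 0]
    - [0, 0, 0, 0, 0, 0, 0]
    - [0, 0, 0, 0, 0, 0, 0]

```text
t: 14.2
eef_pos: [0.5749, 0.2408, 0.1269]
tool_rot: [0.108, 0.683, 0.713, 0.113]
contact_force: [-1.1, -0.0, -2.8]
gripper_width: 0.15
grasp_force: 78.6
```

```bash
python3 tipc.py
```

```text
t 14.2 TCP [0.5749 0.2408 0.1269] F [-1.12   -0.0307 -2.7935] M [-0.0358  0.5674 -0.0228] g 0.15003559960117976 tilt 18.03716175719671 roll 0.02737556141769695 yaw 2.4568458105341158 tip s,y,z mm [27.7165  1.7914 11.0866] handle [0.5644 0.2403 0.1592]
```

Request:
jog_arm:
  deltas:
    - [0, -0.001, -0.002, 0, 0, 0, 0]
    - [0, 0, -0.002, 0, 0, 0, 0]
    - [0, 0, -0.001, 0, 0, 0, 0]
    - [0, 0, -0.001, 0, 0, 0, 0]
    - [0, 0, 0, 0, 0, 0, 0]

```text
t: 14.7
eef_pos: [0.5745, 0.2396, 0.1203]
tool_rot: [0.108, 0.683, 0.713, 0.113]
contact_force: [-0.1, 0.2, -3.4]
gripper_width: 0.148
grasp_force: 78.6
```

Request:
jog_arm:
  deltas:
    - [0, 0, -0.0005, 0, 0, 0, 0]
    - [0, 0, -0.0005, 0, 0, 0, 0]
    - [0, 0, 0, 0, 0, 0, 0]

```text
t: 15.0
eef_pos: [0.5746, 0.2396, 0.1194]
tool_rot: [0.108, 0.683, 0.713, 0.113]
contact_force: [-0.0, 0.6, -3.0]
gripper_width: 0.147
grasp_force: 78.6
```

Request:
jog_arm:
  deltas:
    - [0, 0, -0.0005, 0, 0, 0, 0]
    - [0, 0, -0.0005, 0, 0, 0, 0]
    - [0, 0, 0, 0, 0, 0, 0]

```text
t: 15.3
eef_pos: [0.5745, 0.2396, 0.1184]
tool_rot: [0.108, 0.683, 0.713, 0.113]
contact_force: [0.6, 0.3, -3.5]
gripper_width: 0.147
grasp_force: 78.6
```

Request:
jog_arm:
  deltas:
    - [0, 0, -0.0005, 0, 0, 0, 0]
    - [0, 0, -0.0005, 0, 0, 0, 0]
    - [0, 0, 0, 0, 0, 0, 0]

```text
t: 15.6
eef_pos: [0.5745, 0.2396, 0.1174]
tool_rot: [0.108, 0.683, 0.713, 0.113]
contact_force: [-0.6, 0.3, -2.6]
gripper_width: 0.149
grasp_force: 78.6
```

Request:
jog_arm:
  deltas:
    - [0, 0, -0.0005, 0, 0, 0, 0]
    - [0, 0, 0, 0, 0, 0, 0]

```text
t: 15.8
eef_pos: [0.5746, 0.2396, 0.117]
tool_rot: [0.108, 0.683, 0.713, 0.113]
contact_force: [-0.1, 0.3, -3.8]
gripper_width: 0.147
grasp_force: 78.6
```

Request:
jog_arm:
  deltas:
    - [0, 0, -0.0005, 0, 0, 0, 0]
    - [0, 0, 0, 0, 0, 0, 0]

```text
t: 16.0
eef_pos: [0.5746, 0.2396, 0.1164]
tool_rot: [0.108, 0.683, 0.713, 0.113]
contact_force: [-0.9, -0.5, -3.3]
gripper_width: 0.149
grasp_force: 78.6
```

Request:
jog_arm:
  deltas:
    - [0, 0, -0.0005, 0, 0, 0, 0]
    - [0, 0, 0, 0, 0, 0, 0]

```text
t: 16.2
eef_pos: [0.5746, 0.2396, 0.1159]
tool_rot: [0.108, 0.683, 0.713, 0.113]
contact_force: [-0.2, -0.2, -3.1]
gripper_width: 0.146
grasp_force: 78.6
```

Request:
jog_arm:
  deltas:
    - [0, 0, -0.0005, 0, 0, 0, 0]
    - [0, 0, 0, 0, 0, 0, 0]

```text
t: 16.4
eef_pos: [0.5747, 0.2397, 0.1156]
tool_rot: [0.108, 0.683, 0.713, 0.113]
contact_force: [1.5, 1.4, -2.5]
gripper_width: 0.151
grasp_force: 78.6
```

Request:
jog_arm:
  deltas:
    - [0, 0, -0.0004, 0, 0, 0, 0]
    - [0, 0, 0, 0, 0, 0, 0]

```text
t: 16.6
eef_pos: [0.5749, 0.2397, 0.1154]
tool_rot: [0.108, 0.683, 0.713, 0.113]
contact_force: [0.5, -0.7, -1.3]
gripper_width: 0.147
grasp_force: 78.9
```

```bash
python3 tipc.py
```

```text
t 16.6 TCP [0.5749 0.2397 0.1154] F [ 0.467  -0.6588 -1.2862] M [-0.1382  0.6068  0.0027] g 0.14733530461188868 tilt 18.034729707417128 roll 0.0232111750318222 yaw 2.4474597936915794 tip s,y,z mm [27.6668  0.671  -0.3662] handle [0.5644 0.2392 0.1477]
```

Request:
jog_arm:
  deltas:
    - [0, 0, 0.0027, 0, 0, 0, 0]
    - [-0.004, -0.0002, 0, 0, 0, 0, 0]
    - [-0.004, -0.0002, 0, 0, 0, 0, 0]
    - [-0.004, -0.0002, 0, 0, 0, 0, 0]
    - [-0.003, -0.0001, 0, 0, 0, 0, 0]
    - [-0.002, -0.0001, 0, 0, 0, 0, 0]
    - [-0.002, -0.0001, 0, 0, 0, 0, 0]
    - [0, 0, 0, 0, 0, 0, 0]

```text
t: 17.4
eef_pos: [0.5553, 0.2388, 0.1177]
tool_rot: [0.108, 0.683, 0.713, 0.113]
contact_force: [0.3, -0.3, -3.8]
gripper_width: 0.146
grasp_force: 78.5
```

Request:
jog_arm:
  deltas:
    - [-0.001, 0, 0, 0, 0, 0, 0]
    - [-0.001, -0.0001, 0, 0, 0, 0, 0]
    - [0, 0, 0, 0, 0, 0, 0]

```text
t: 17.7
eef_pos: [0.5535, 0.2386, 0.1178]
tool_rot: [0.108, 0.683, 0.713, 0.113]
contact_force: [-0.5, -0.2, -2.2]
gripper_width: 0.151
grasp_force: 78.5
```

Request:
jog_arm:
  deltas:
    - [-0.001, 0, 0, 0, 0, 0, 0]
    - [0, 0, 0, 0, 0, 0, 0]

```text
t: 17.9
eef_pos: [0.5525, 0.2386, 0.1178]
tool_rot: [0.108, 0.683, 0.713, 0.113]
contact_force: [0.1, -0.2, -3.3]
gripper_width: 0.149
grasp_force: 78.5
```

Request:
jog_arm:
  deltas:
    - [-0.001, 0, 0, 0, 0, 0, 0]
    - [-0.001, -0.0001, 0, 0, 0, 0, 0]
    - [0, 0, 0, 0, 0, 0, 0]

```text
t: 18.2
eef_pos: [0.5504, 0.2385, 0.1178]
tool_rot: [0.108, 0.683, 0.713, 0.113]
contact_force: [0.4, -0.3, -3.3]
gripper_width: 0.151
grasp_force: 78.5
```

Request:
jog_arm:
  deltas:
    - [-0.001, 0, 0, 0, 0, 0, 0]
    - [0, 0, 0, 0, 0, 0, 0]

```text
t: 18.4
eef_pos: [0.5495, 0.2386, 0.1178]
tool_rot: [0.108, 0.683, 0.713, 0.113]
contact_force: [0.2, -0.7, -3.4]
gripper_width: 0.147
grasp_force: 78.5
```

Request:
jog_arm:
  deltas:
    - [-0.001, 0, 0, 0, 0, 0, 0]
    - [0, 0, 0, 0, 0, 0, 0]

```text
t: 18.6
eef_pos: [0.5485, 0.2385, 0.1178]
tool_rot: [0.108, 0.683, 0.713, 0.113]
contact_force: [-0.2, 0.3, -3.4]
gripper_width: 0.15
grasp_force: 78.5
```

s ≈ 1.3 mm by estimate, so contact should be near.

Request:
jog_arm:
  deltas:
    - [-0.001, 0, 0, 0, 0, 0, 0]
    - [0, 0, 0, 0, 0, 0, 0]

```text
t: 18.8
eef_pos: [0.5477, 0.2386, 0.1179]
tool_rot: [0.108, 0.683, 0.713, 0.113]
contact_force: [0.4, -0.3, -3.1]
gripper_width: 0.148
grasp_force: 78.4
```

Request:
jog_arm:
  deltas:
    - [-0.0007, 0, 0, 0, 0, 0, 0]
    - [0, 0, 0, 0, 0, 0, 0]

```text
t: 19.0
eef_pos: [0.5472, 0.2386, 0.118]
tool_rot: [0.108, 0.683, 0.713, 0.113]
contact_force: [1.9, 1.0, -4.2]
gripper_width: 0.15
grasp_force: 78.4
```

Request:
jog_arm:
  deltas:
    - [-0.0007, 0, 0, 0, 0, 0, 0]
    - [0, 0, 0, 0, 0, 0, 0]

```text
t: 19.2
eef_pos: [0.5467, 0.2386, 0.1181]
tool_rot: [0.108, 0.683, 0.713, 0.114]
contact_force: [2.7, 0.7, -4.2]
gripper_width: 0.146
grasp_force: 78.3
```

Soft stop felt at Fx ≈ 2.7 N, so it is squeezed by about 1.2 mm. Next I'll work out how to swing the catch edge down about the tip, with the tip about 1 mm off the stop.

Run:
```python
import numpy as np
def rel(th): # tip rel TCP (shaker axes)
    t=np.radians(th);c,s=np.cos(t),np.sin(t);x,z=-84,-39+34;return np.array([x*c-z*s,x*s+z*c])
# cmd now: tip world-x coordinate; contact at TCPx .548
th0=18.03;cmd=np.array([546.1,117.7-85]);con=np.array([548.0,117.7-85])+rel(th0)
print("tip z now",con[1]+.35,"stop",con[0])
prev=cmd;pt=th0
for th,s,z in((18.03,1,3),(16,1,3),(14,1,3),(12,1,3.6),(10,1,4.2),(8,1,4.8),(6.5,1,5.3),(5,1,5.7),(4,1.2,6),(3,1.2,6.2),(2,1.2,6.2),(1,1.2,6.1),(0,1.2,6)):
    T=np.array([con[0]+s,z-.35])-rel(th);d=T-prev;print(th,"dx %.2f dy %.2f dz %.2f mm ry %.4f rx %.4f"%(d[0],d[0]*.042,d[1],np.radians(pt-th),-.042*np.radians(pt-th)),"T",T+[0,85]);prev=T;pt=th
```

```text
tip z now 2.2962734572279104 stop 469.6724294789351
18.03 dx 2.90 dy 0.12 dz 0.70 mm ry 0.0000 rx -0.0000 T [549.         118.40372654]
16 dx 1.04 dy 0.04 dz -2.79 mm ry 0.0354 rx -0.0015 T [550.04022516 115.60984637]
14 dx 0.93 dy 0.04 dz -2.79 mm ry 0.0349 rx -0.0015 T [550.96766101 112.82291786]
12 dx 0.83 dy 0.03 dz -2.22 mm ry 0.0349 rx -0.0015 T [551.79726949 110.60532003]
10 dx 0.73 dy 0.03 dz -2.24 mm ry 0.0349 rx -0.0015 T [552.52803984 108.36048569]
8 dx 0.63 dy 0.03 dz -2.27 mm ry 0.0349 rx -0.0015 T [553.15908175 106.09188082]
6.5 dx 0.41 dy 0.02 dz -1.66 mm ry 0.0262 rx -0.0011 T [553.56644929 104.42692923]
5 dx 0.35 dy 0.01 dz -1.77 mm ry 0.0262 rx -0.0011 T [553.9170054  102.65205588]
4 dx 0.40 dy 0.02 dz -1.15 mm ry 0.0175 rx -0.0007 T [554.31902733 101.49736405]
3 dx 0.18 dy 0.01 dz -1.26 mm ry 0.0175 rx -0.0007 T [554.49563062 100.239368  ]
2 dx 0.15 dy 0.01 dz -1.46 mm ry 0.0175 rx -0.0007 T [554.64676147  98.77851186]
1 dx 0.13 dy 0.01 dz -1.56 mm ry 0.0175 rx -0.0007 T [554.77237384  97.21524062]
0 dx 0.10 dy 0.00 dz -1.57 mm ry 0.0175 rx -0.0007 T [554.87242948  95.65      ]
```

Request:
jog_arm:
  deltas:
    - [0.0029, 0.0001, 0.0007, 0, 0, 0, 0]
    - [0.001, 0, -0.0028, -0.0015, 0.0354, 0, 0]
    - [0.0009, 0, -0.0028, -0.0015, 0.0349, 0, 0]
    - [0.0008, 0.0001, -0.0022, -0.0015, 0.0349, 0, 0]
    - [0, 0, 0, 0, 0, 0, 0]
    - [0, 0, 0, 0, 0, 0, 0]

```text
t: 19.8
eef_pos: [0.5516, 0.2384, 0.1104]
tool_rot: [0.072, 0.688, 0.718, 0.075]
contact_force: [-0.4, -0.7, -3.5]
gripper_width: 0.152
grasp_force: 78.6
```

```bash
python3 tipc.py
```

```text
t 19.8 TCP [0.5516 0.2384 0.1104] F [-0.4318 -0.6514 -3.4721] M [0.0219 0.3907 0.0029] g 0.15154804244363632 tilt 11.967592450167514 roll -0.007532070809510468 yaw 2.4295702518340776 tip s,y,z mm [1.5613 0.4308 3.1094] handle [0.5446 0.2381 0.1437]
```

Free of contact and on plan. Continuing down, watching the forces.

Request:
jog_arm:
  deltas:
    - [0.0007, 0, -0.0022, -0.0015, 0.0349, 0, 0]
    - [0, 0, 0, 0, 0, 0, 0]

```text
t: 20.0
eef_pos: [0.5523, 0.2387, 0.1083]
tool_rot: [0.06, 0.689, 0.719, 0.063]
contact_force: [-0.6, 0.0, -4.4]
gripper_width: 0.146
grasp_force: 78.6
```

Request:
jog_arm:
  deltas:
    - [0.0006, 0, -0.0023, -0.0015, 0.0349, 0, 0]
    - [0, 0, 0, 0, 0, 0, 0]

```text
t: 20.2
eef_pos: [0.5529, 0.2388, 0.106]
tool_rot: [0.048, 0.69, 0.72, 0.05]
contact_force: [-2.1, 0.2, -3.5]
gripper_width: 0.149
grasp_force: 78.7
```

Request:
jog_arm:
  deltas:
    - [0.0004, 0, -0.0017, -0.0011, 0.0262, 0, 0]
    - [0, 0, 0, 0, 0, 0, 0]

```text
t: 20.4
eef_pos: [0.5532, 0.2389, 0.1044]
tool_rot: [0.039, 0.691, 0.721, 0.041]
contact_force: [-1.8, 0.9, -2.9]
gripper_width: 0.15
grasp_force: 78.8
```

Catch contact is beginning (Fx ≈ -2 N).

Request:
jog_arm:
  deltas:
    - [0.0004, 0, -0.0018, -0.0011, 0.0262, 0, 0]
    - [0, 0, 0, 0, 0, 0, 0]

```text
t: 20.6
eef_pos: [0.5533, 0.2388, 0.1023]
tool_rot: [0.03, 0.691, 0.722, 0.031]
contact_force: [-3.3, 1.3, -4.6]
gripper_width: 0.148
grasp_force: 78.6
```

Request:
jog_arm:
  deltas:
    - [0.0004, 0, -0.0012, -0.0007, 0.0175, 0, 0]
    - [0, 0, 0, 0, 0, 0, 0]

```text
t: 20.8
eef_pos: [0.5539, 0.2387, 0.1012]
tool_rot: [0.024, 0.691, 0.722, 0.025]
contact_force: [-3.3, 1.2, -4.1]
gripper_width: 0.147
grasp_force: 78.5
```

```bash
python3 tipc.py
```

```text
t 20.8 TCP [0.5539 0.2387 0.1012] F [-3.3256  1.2334 -4.1222] M [0.1699 0.7605 0.0953] g 0.14719393574381553 tilt 3.921690301156492 roll -0.0043848909651372624 yaw 2.4678425194951927 tip s,y,z mm [1.5697 0.572  5.4336] handle [0.5516 0.2386 0.1351]
```

Request:
jog_arm:
  deltas:
    - [0.0002, 0, -0.0013, -0.0007, 0.0175, 0, 0]
    - [0, 0, 0, 0, 0, 0, 0]

```text
t: 21.0
eef_pos: [0.5546, 0.2387, 0.1]
tool_rot: [0.018, 0.692, 0.722, 0.018]
contact_force: [-2.6, 1.2, -2.9]
gripper_width: 0.146
grasp_force: 78.6
```

Request:
jog_arm:
  deltas:
    - [0.0002, 0, -0.0015, -0.0007, 0.0175, 0, 0]
    - [0, 0, 0, 0, 0, 0, 0]

```text
t: 21.2
eef_pos: [0.5548, 0.2387, 0.0985]
tool_rot: [0.011, 0.692, 0.722, 0.012]
contact_force: [-1.9, 0.8, -3.4]
gripper_width: 0.149
grasp_force: 78.8
```

Request:
jog_arm:
  deltas:
    - [0.0001, 0, -0.0008, -0.0004, 0.0087, 0, 0]
    - [0, 0, 0, 0, 0, 0, 0]

```text
t: 21.4
eef_pos: [0.5549, 0.2386, 0.0978]
tool_rot: [0.009, 0.692, 0.722, 0.009]
contact_force: [-2.9, -0.0, -3.8]
gripper_width: 0.151
grasp_force: 78.8
```

```bash
python3 tipc.py
```

```text
t 21.4 TCP [0.5549 0.2386 0.0978] F [-2.9068 -0.0145 -3.807 ] M [0.1036 0.7339 0.0763] g 0.15065946551382542 tilt 1.4285386549358983 roll 0.013031735702308702 yaw 2.450176283952268 tip s,y,z mm [2.1001 0.4692 5.6973] handle [0.554  0.2386 0.1318]
```

Request:
jog_arm:
  deltas:
    - [0.0001, 0, -0.0008, -0.0004, 0.0087, 0, 0]
    - [0, 0, 0, 0, 0, 0, 0]

```text
t: 21.6
eef_pos: [0.5549, 0.2387, 0.097]
tool_rot: [0.006, 0.692, 0.722, 0.006]
contact_force: [-3.6, -0.1, -2.8]
gripper_width: 0.149
grasp_force: 78.8
```

Request:
jog_arm:
  deltas:
    - [0, 0, -0.0008, -0.0004, 0.0087, 0, 0]
    - [0, 0, 0, 0, 0, 0, 0]

```text
t: 21.8
eef_pos: [0.5552, 0.2387, 0.0963]
tool_rot: [0.003, 0.692, 0.722, 0.003]
contact_force: [-1.5, 0.3, -2.3]
gripper_width: 0.147
grasp_force: 78.8
```

Request:
jog_arm:
  deltas:
    - [0, 0, -0.0006, -0.0003, 0.008, 0, 0]
    - [0, 0, 0, 0, 0, 0, 0]

```text
t: 22.0
eef_pos: [0.5552, 0.2388, 0.0958]
tool_rot: [-0.0, 0.692, 0.722, 0.0]
contact_force: [-1.9, 0.6, -0.9]
gripper_width: 0.151
grasp_force: 79.0
```

```bash
python3 tipc.py
```

```text
t 22.0 TCP [0.5552 0.2388 0.0958] F [-1.9349  0.6122 -0.942 ] M [-0.0009  0.5133  0.0731] g 0.1505849881818178 tilt -0.00013252294191644175 roll 0.02736859020651064 yaw 2.4560970382777865 tip s,y,z mm [2.2704 0.6052 5.85  ] handle [0.5552 0.2388 0.1298]
```

Request:
jog_arm:
  deltas:
    - [0, 0, -0.0004, -0.0004, 0.0087, 0, 0]
    - [0, 0, 0, 0, 0, 0, 0]

```text
t: 22.2
eef_pos: [0.555, 0.2388, 0.0959]
tool_rot: [-0.003, 0.692, 0.722, -0.003]
contact_force: [-5.5, -1.6, 4.5]
gripper_width: 0.147
grasp_force: 79.8
```

Request:
jog_arm:
  deltas:
    - [0, 0, -0.0003, -0.0003, 0.006, 0, 0]
    - [0, 0, 0, 0, 0, 0, 0]

```text
t: 22.4
eef_pos: [0.5549, 0.2388, 0.096]
tool_rot: [-0.006, 0.692, 0.722, -0.005]
contact_force: [-7.7, -1.6, 7.7]
gripper_width: 0.145
grasp_force: 80.3
```

```bash
python3 tipc.py
python3 - <<'E'
from wm import *
for n,b in(("side",(300,120,40,50)),("scene",(390,135,35,40))):
    c=bot.read_camera(n);x,y,w,h=b;m=mask(c["img"],"red")[y:y+h,x:x+w].astype(np.uint8);k,l,st,ce=cv2.connectedComponentsWithStats(m);print(n,[(s.tolist(),np.round(q+[x,y],1).tolist()) for s,q in zip(st[1:],ce[1:])])
E
```

```text
t 22.4 TCP [0.5549 0.2388 0.096 ] F [-7.693  -1.5908  7.74  ] M [-0.254   1.0485  0.1149] g 0.1454205683565645 tilt -0.874391884501609 roll 0.041741529502676324 yaw 2.4585817012262248 tip s,y,z mm [1.9011 0.597  7.3211] handle [0.5554 0.2388 0.13  ]
side [([4, 20, 2, 2, 2], [304.5, 140.5]), ([10, 22, 2, 2, 3], [310.3, 142.3]), ([18, 25, 7, 6, 31], [320.7, 147.6]), ([13, 30, 4, 3, 7], [314.9, 150.9])]
scene [([22, 0, 13, 10, 87], [419.1, 138.1]), ([6, 18, 3, 2, 6], [397.0, 153.5]), ([11, 20, 7, 6, 27], [404.1, 157.0])]
```

Request:
jog_arm:
  deltas:
    - [-0.0008, 0, 0.0003, 0.0006, -0.0147, 0, 0]
    - [0, 0, 0, 0, 0, 0, 0]
    - [0, 0, 0, 0, 0, 0, 0]

```text
t: 22.8
eef_pos: [0.5549, 0.2388, 0.0958]
tool_rot: [0.0, 0.692, 0.722, 0.001]
contact_force: [-0.3, 0.5, 2.7]
gripper_width: 0.147
grasp_force: 79.5
```

```bash
python3 tipc.py
python3 - <<'E'
from wm import *
for n,b in(("side",(312,138,25,28)),("scene",(392,145,25,22))):
  for lab,im in(("orig",cv2.imread(f"pics/{n}1.png")[:,:,::-1].copy()),("now",bot.read_camera(n)["img"])):
    x,y,w,h=b;m=mask(im,"red")[y:y+h,x:x+w].astype(np.uint8);k,l,st,ce=cv2.connectedComponentsWithStats(m);print(n,lab,[(s.tolist(),np.round(q+[x,y],1).tolist()) for s,q in zip(st[1:],ce[1:])])
E
```

```text
t 22.8 TCP [0.5549 0.2388 0.0958] F [-0.3308  0.5117  2.6746] M [-0.0687  0.1746  0.0534] g 0.1467678806765688 tilt 0.07970581533916773 roll 0.03583653071368397 yaw 2.4451235550003463 tip s,y,z mm [1.9883 0.6234 5.6716] handle [0.5548 0.2388 0.1298]
side orig [([6, 7, 6, 5, 18], [320.2, 146.7])]
side now [([6, 7, 7, 6, 30], [320.7, 147.7]), ([1, 12, 4, 3, 8], [314.6, 150.8])]
scene orig [([9, 10, 7, 6, 29], [404.0, 157.1])]
scene now [([4, 8, 3, 2, 6], [397.0, 153.5]), ([9, 9, 7, 7, 29], [404.2, 157.0])]
```

The catch is back at its original pixels and the sideways force is gone, so it has snapped. I'll release with a half-opening and lift.

Request:
jog_arm:
  deltas:
    - [0, 0, 0, 0, 0, 0, 0.2]
    - [0, 0, 0, 0, 0, 0, 0.35]
    - [0, 0, 0, 0, 0, 0, 0.5]
    - [0, 0, 0, 0, 0, 0, 0.5]
    - [0, 0, 0, 0, 0, 0, 0.5]

```text
t: 23.4
eef_pos: [0.5541, 0.2388, 0.0953]
tool_rot: [-0.0, 0.692, 0.722, 0.0]
contact_force: [-0.3, 0.0, 0.8]
gripper_width: 0.498
grasp_force: 0.0
```

Request:
jog_arm:
  deltas:
    - [0, 0, 0.005, 0, 0, 0, 0.5]
    - [0, 0, 0.01, 0, 0, 0, 0.5]
    - [0, 0, 0.02, 0, 0, 0, 0.5]
    - [0, 0, 0.03, 0, 0, 0, 0.5]
    - [0, 0, 0.04, 0, 0, 0, 0.5]
    - [0, -0.01, 0.04, 0, 0, 0, 0.5]
    - [0, -0.02, 0.03, 0, 0, 0, 0.5]
    - [0, -0.03, 0, 0, 0, 0, 0.5]
    - [0, 0, 0, 0, 0, 0, 0.5]
    - [0, 0, 0, 0, 0, 0, 0.5]

```text
t: 24.4
eef_pos: [0.5542, 0.1781, 0.2712]
tool_rot: [-0.0, 0.692, 0.722, 0.001]
contact_force: [-0.3, 0.8, 0.6]
gripper_width: 0.5
grasp_force: 0.0
```

Run:
```python
from wm import *
o=bot.get_obs();print(o["eef_pos"],o["contact_force"],o["gripper_width"])
w=bot.read_camera("wrist");print(w["eye"])
for k in("red","orange"):
  m=mask(w["img"],k).astype(np.uint8);n,l,st,ce=cv2.connectedComponentsWithStats(m)
  for i in range(1,n):
    if st[i,4]>60: print(k,st[i],np.round(ce[i],1),[wplane(w,ce[i][:1],ce[i][1:],z)[0,:2] for z in(.1,.115)])
rep(w,[("plate","white",(200,60,260,250),.1)])
c=bot.read_camera("scene");s=bot.read_camera("side")
psi=np.radians(2.4);ex=np.array([np.cos(psi),np.sin(psi),0])
hd=np.array([.5548,.2388,.13])
for n,c,b in(("scene",c,(345,110,90,80)),("side",s,(265,120,90,70))):
  for k in("red","orange"):
    x,y,a,h=b;m=mask(c["img"],k)[y:y+h,x:x+a].astype(np.uint8);q,l,st,ce=cv2.connectedComponentsWithStats(m);print(n,k,[(int(t[4]),np.round(e+[x,y],1).tolist()) for t,e in zip(st[1:],ce[1:]) if t[4]>4])
  print("pred flat spot",proj(c,hd+ex*.046-[0,0,.03]),"tongue",proj(c,hd-ex*.074-[0,0,.034]))
```

```text
[0.5542 0.1781 0.2712] [-0.3269  0.8169  0.5899] 0.49979994014539986
[0.5518 0.2605 0.4326]
red [360 115  19  19 277] [369.  123.9] [array([0.6017, 0.24  ]), array([0.5994, 0.2409])]
red [385 114  16  25 375] [392.7 125.7] [array([0.6278, 0.2399]), array([0.6244, 0.2409])]
red [402 114   9  25 198] [405.6 126.1] [array([0.6425, 0.2406]), array([0.6384, 0.2415])]
orange [ 256   66   13  116 1082] [261.5 122.2] [array([0.4861, 0.2377]), array([0.489 , 0.2387])]
plate 17084 [0.5672 0.234 ] [565.7 233.7] [167.9 152.7] 3.0 ax 33.2
scene red [(489, [424.9, 133.0]), (5, [397.2, 153.6]), (28, [404.1, 157.1])]
scene orange [(33, [382.7, 119.0]), (49, [372.1, 141.3])]
pred flat spot [[396.8578 153.3468]] tongue [[371.7728 140.5704]]
side red [(367, [297.9, 136.3]), (29, [320.8, 147.6]), (9, [314.6, 150.7])]
side orange [(26, [289.9, 156.5])]
pred flat spot [[314.5854 151.3237]] tongue [[288.7117 157.3956]]
```

```bash
python3 -c "
from station import bot
print(bot.hand_in())"
```

```text
the job is handed in; nothing more can be done
None
```

I clipped the platform onto the shaker, released it and handed the job in at about 25 s; no verdict came back, but by camera and force readings it lies flat with the red catch sprung in, and no force reading came near the 30 N or soft-stop limits.

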